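# Build the sieve stack for a cocoa nib grading test

### The arm

A 6-joint arm with a two-finger parallel gripper is mounted at the origin on a cart in front of the work surface, level with it; the furniture and walls round the work are solid. World frame = base frame: x ahead of the robot, y to its left, z up, the work surface at z = 0. Lengths are in m, angles in degrees, forces in N, time in s.
With the tool pointing down it reaches from about 0.325 to 0.775 m from the base axis. Payload 9.3 kg.
Tool frame: the origin (TCP) lies on the centre line of the jaws, within the pads' length; the fingertips stand 19 mm ahead of it and the grasp point (between the pads) is the TCP (ctrl.nose_length is the z of the fingertips in the tool frame, in m); z points along the fingers, y is the line along which they close (so a half turn about z gives the same grasp; the last joint's range is limited). The gripper opens to 85 mm and grips with 20 to 120 N. Pads are 22 mm wide; open, the fingers measure 114 mm over their backs; the gripper's body (76 mm by 85 mm) begins 54 mm behind the grasp point. The pads swing forward as they close: fully open they stand 13 mm farther back than shut.
Start: joints at [54.397, 14.817, 1.232, 76.415, 0, 81.257], TCP at [0.248, 0.491, 0.25] pointing down, gripper open.
Joint ranges: [-174.27, 174.27], [-52.1, 104.24], [-59.71, 78.15], [-110.17, 111.67], [-87.03, 83.33], [-180, 180]. Speed limits (degrees/s): [127.2, 127.2, 159.86, 180, 180, 180].

### API

Orientations are given as a 3x3 rotation matrix whose columns are the frame's x, y, z axes.
In Python, from bench import ctrl, eyes gives the robot as it stands. The module is installed in compiled form; this text tells all that it offers.
- The arm moves only by the tool arm_command, never from a script. Its argument "targets" is one flat list of numbers, 4 for each row, row after row: the shift along the world's x, y, z in cm, then the turn about the world's z in rad. In form: [dx, dy, dz, yaw, dx, dy, dz, yaw, ...]. A call has exactly 5 rows; each row shifts and turns the commanded pose from where the row before left it; what a row does not reach is not made up. A row lasts 1/12 s, in which the tool goes at most 41.7 mm and 7.16 degrees, less where a joint would pass 70% of its speed; a pose out of reach is approached as far as the arm can. A call with a gripper value outside its range is refused whole. "grip" is the finger opening in cm, from 0 to 8.54, set as the call begins (left out, the last holds). The fingers move at their own pace and stop on an object; "newtons" is the grip in N (left out, the last holds). Time passes only in rows, so rows that do not move let the fingers close, or fill a call up. It gives the time, the measured TCP pose, the force, the opening and the grip force at its end, in the units of the state.
- ctrl.get_state(): the state, without advancing time (a new reading comes with each control period).
- eyes.snapshot(name): name is "side" or "top" or "wrist"; returns a dict with "frame" (420x560x3 uint8, blue, green, red), "camera_matrix" (3x3 intrinsics, pixels), "world_from_camera" (4x4, takes a point from camera to world coordinates). Camera axes: x right, y down, z forward; pixel columns grow to the right and rows downward; lengths in m; the calibration is good to about 2 mm. A picture is of the moment at which its call begins. There is no depth.
- ctrl.close_job(): hands the job in; it is judged then, once.
The state is a dict: "t": time; "joints": joint angles; "dq": joint speeds; "effort": joint torques, N m; "eef_pos": TCP position; "orientation": TCP orientation; "wrist_force": force on the tool from outside, world axes, zero at the start; "wrist_torque": the same for the moment, N m; "width": finger opening in m; "finger_force": force on a finger pad.
Only numpy, scipy, OpenCV 4.12 (cv2) and the standard library are available. Lean on these libraries where they do the work, as an engineer would, in place of code of your own. Each camera call takes 0.05 s, during which the arm holds its last target. There are 200 camera calls.

### The job

Put the sieve stack together on the shaker for grading the cocoa nibs: on the steel receiver pan goes the fine (blue) sieve, then the medium (yellow), then the coarse (red) on top, and last the steel lid with the black knob, each nested squarely in the one below and fully home. The green dust sieve is not wanted for nibs; leave it and the tub of nibs standing where they are.

Things in the scene. Friction and masses are not known exactly. Their poses are not given: they have to be found in the camera images.
- shaker: Small white round sieve shaker, fixed to the worktop. Origin: on its axis at worktop height, z up. Base 130 mm across, 37 mm high, control panel on its own -x side reaching 81 mm from the axis with its knob; above it a metal table 92 mm across up to 49 mm, and clipped on that an empty steel receiver pan 60 mm across, rim at 79 mm.
- receiver_mouth (a point): Centre of the receiver pan's mouth on the shaker, at rim height (79 mm above the shaker's origin). Pan: 60 mm outside, bore 54 mm, 26 mm deep. A sieve fully home in it has its origin 8 mm below this point.
- fine_sieve: Loose round sieve, blue plastic frame, steel cloth of 2 mm openings; 36 mm high, 70 g. Origin: centre of underside, z up; yaw is free. Spigot 51 mm across from 0 to 8 mm (foot tapers to 46), flat shoulder at 8 mm, straight frame 60 mm across from 8 to 36 mm: grip there. Open top, bore 54 mm. Spigot drops into the bore below until the shoulder meets its rim: nested parts stand 28 mm apart.
- medium_sieve: Loose round sieve, yellow plastic frame, steel cloth of 4 mm openings; 36 mm high, 70 g. Origin: centre of underside, z up; yaw is free. Spigot 51 mm across from 0 to 8 mm (foot tapers to 46), flat shoulder at 8 mm, straight frame 60 mm across from 8 to 36 mm: grip there. Open top, bore 54 mm. Spigot drops into the bore below until the shoulder meets its rim: nested parts stand 28 mm apart.
- coarse_sieve: Loose round sieve, red plastic frame, steel cloth of 8 mm openings; 36 mm high, 70 g. Origin: centre of underside, z up; yaw is free. Spigot 51 mm across from 0 to 8 mm (foot tapers to 46), flat shoulder at 8 mm, straight frame 60 mm across from 8 to 36 mm: grip there. Open top, bore 54 mm. Spigot drops into the bore below until the shoulder meets its rim: nested parts stand 28 mm apart.
- lid: Loose steel lid with a round black knob; 46 mm high, 60 g. Origin: centre of underside, z up; yaw is free. Spigot as on the sieves (51 mm across, 0 to 8 mm), disc 60 mm across from 8 to 14 mm, then the knob: neck 16 mm across at 19 mm, head 21 mm across from 25 to 43 mm, to grip. Nests in the top sieve as they do, 28 mm above its origin.
- dust_sieve: Loose round sieve, green plastic frame, steel cloth of 1 mm openings; 36 mm high, 70 g. Origin: centre of underside, z up; yaw is free. Spigot 51 mm across from 0 to 8 mm (foot tapers to 46), flat shoulder at 8 mm, straight frame 60 mm across from 8 to 36 mm: grip there. Open top, bore 54 mm. Not used in this job: it stays where it stands.
- nib_tub: Open clear-white plastic tub of cocoa nibs, 101 x 67 mm and 60 mm high, loose. Origin: centre of its underside; x along its length, z up. It stays where it stands.

How it is judged (in metres and radians):
At the end, for the whole second after the job is handed in: From below: receiver pan, blue sieve, yellow sieve, red sieve, lid; each centred on the one below within 4 mm, at its fully nested height within 2.5 mm, upright within 3 degrees, released and at rest (horizontal distance between fine_sieve and shaker below 0.004 m and z of fine_sieve in the frame of shaker between 0.0685 and 0.0735 m and angle between each of fine_sieve, medium_sieve, coarse_sieve, lid's own z axis and vertical below 0.06 rad and linear speed of each of fine_sieve, medium_sieve, coarse_sieve, lid below 0.02 m/s and angular speed of each of fine_sieve, medium_sieve, coarse_sieve, lid below 0.2 rad/s and horizontal distance between medium_sieve and fine_sieve below 0.004 m and z of medium_sieve in the frame of fine_sieve between 0.0255 and 0.0305 m and horizontal distance between coarse_sieve and medium_sieve below 0.004 m and z of coarse_sieve in the frame of medium_sieve between 0.0255 and 0.0305 m and horizontal distance between lid and coarse_sieve below 0.004 m and z of lid in the frame of coarse_sieve between 0.0255 and 0.0305 m); the robot touches nothing.
It fails at once if the green dust sieve is shifted by more than 30 mm or tipped (distance of dust_sieve from where it was at the start of the episode above 0.03 m or angle between dust_sieve's own z axis and vertical above 0.4 rad).
It fails at once if the tub of nibs is shifted by more than 30 mm or tipped (distance of nib_tub from where it was at the start of the episode above 0.03 m or angle between nib_tub's own z axis and vertical above 0.4 rad).
It also fails if it takes over 118 s, if anything falls off the work surface, if the arm or the gripper's body presses on something with over 40 N, if the wrist force passes 120 N, or if a joint passes its speed limit or range.

## Working session

There is one attempt and no reset: what is moved stays moved. The work goes in short steps, Python scripts to look and compute and a tool call to move; the robot and the scene stay as the last step left them, time stands still between calls to the robot, and variables do not carry over. Pictures are saved under pics/ and viewed, at most 14 in all, crops included, and the job is handed in when it is done.

Besides the shell and the picture viewer there is one more tool, called after "Request:" as name(argument=value, ...), one argument or row to a line, values as JSON. arm_command: Moves the arm, as the interface text tells. Its arguments: {"type":"object","properties":{"targets":{"type":"array","items":{"type":"number"}},"grip":{"type":"number"},"newtons":{"type":"number"}},"required":["targets"]}

```bash
mkdir -p pics; python3 - <<'E'
from bench import ctrl, eyes
import cv2,numpy as np
s=ctrl.get_state();print(s)
for n in("top","side"):
    d=eyes.snapshot(n);cv2.imwrite(f"pics/{n}0.png",d["frame"]);np.savez(f"pics/{n}0.npz",**d);print(n,d["camera_matrix"].round(1).tolist(),d["world_from_camera"].round(3).tolist())
E
```

```text
{'t': 0.0, 'joints': array([ 5.43970924e+01,  1.48511022e+01,  1.18927595e+00,  7.64165768e+01,
       -1.51447810e-03,  8.12553255e+01]), 'dq': array([-0.01751476,  0.03676524,  0.00757567, -0.02336025,  0.00746175,
        0.00058403]), 'effort': array([ 6.26002275e-04, -5.55644095e+01,  3.44528675e+01,  1.36610624e-02,
        2.91982553e-05,  4.67476843e-05]), 'eef_pos': array([0.24834737, 0.49044032, 0.24965962]), 'orientation': array([[-8.92127041e-01,  4.51783954e-01, -7.75136661e-04],
       [ 4.51784583e-01,  8.92126347e-01, -1.12798743e-03],
       [ 1.81913214e-04, -1.35650288e-03, -9.99999063e-01]]), 'wrist_force': array([0.66543231, 0.4842084 , 0.05464395]), 'wrist_torque': array([-0.01346106, -0.00019046, -0.01800357]), 'finger_force': 0.0, 'width': 0.08567942603431623}
top [[491.9, 0.0, 278.3], [0.0, 491.9, 209.7], [0.0, 0.0, 1.0]] [[-0.01, -0.992, 0.124, 0.44], [-1.0, 0.008, -0.013, -0.039], [0.011, -0.124, -0.992, 1.23], [0.0, 0.0, 0.0, 1.0]]
side [[424.6, 0.0, 283.0], [0.0, 424.6, 209.4], [0.0, 0.0, 1.0]] [[0.839, -0.321, 0.439, 0.186], [-0.544, -0.509, 0.667, -0.632], [0.01, -0.799, -0.602, 0.621], [0.0, 0.0, 0.0, 1.0]]
```

View pics/top0.png

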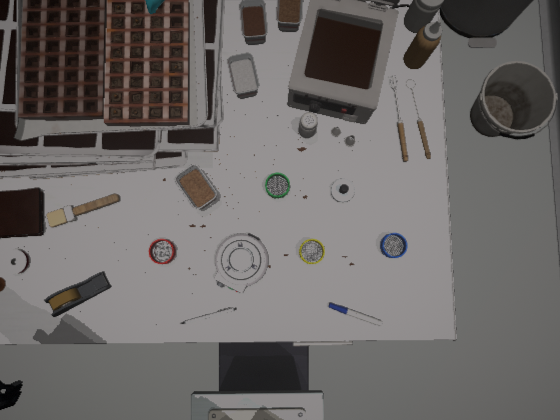

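View pics/side0.png

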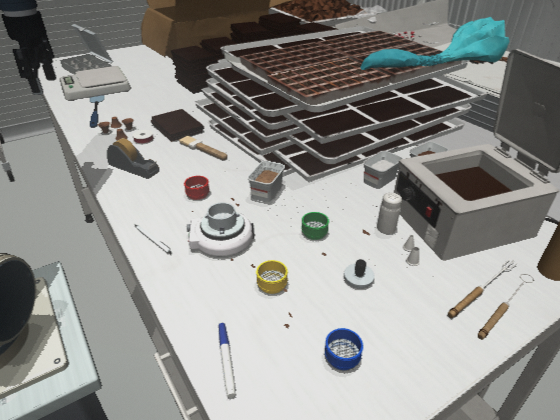

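The top view shows red at (162,251), the shaker at (241,260), yellow (312,251), blue (393,246), green (278,186), the lid (343,190) and the tub (197,187). The side view shows everything standing upright and clear of its neighbours.

```bash
cat > h.py <<'E'
import cv2,numpy as np
from bench import ctrl,eyes
def ray(d,uv,z):
    K,T=d["camera_matrix"],d["world_from_camera"]
    r=T[:3,:3]@np.linalg.solve(K,[uv[0],uv[1],1.]);o=T[:3,3]
    return o+r*(z-o[2])/r[2]
def proj(d,p):
    T=np.linalg.inv(d["world_from_camera"]);c=d["camera_matrix"]@(T[:3,:3]@np.asarray(p)+T[:3,3]);return c[:2]/c[2]
HUE=dict(blue=(105,130),yellow=(22,34),green=(50,85),red=(172,188))
def blob(d,col,near=None):
    "hull of the coloured blob (largest, or nearest to a pixel)"
    h=cv2.cvtColor(d["frame"],cv2.COLOR_BGR2HSV);a,b=HUE[col];hue=h[...,0].astype(int)
    if b>180: hue=np.where(hue<90,hue+180,hue)
    m=((hue>=a)&(hue<=b)&(h[...,1]>110)&(h[...,2]>50)).astype(np.uint8)
    m=cv2.morphologyEx(m,cv2.MORPH_CLOSE,np.ones((3,3)))
    cs=[cv2.convexHull(c) for c in cv2.findContours(m,cv2.RETR_EXTERNAL,cv2.CHAIN_APPROX_NONE)[0] if len(c)>15]
    f=(lambda c:-cv2.contourArea(c)) if near is None else (lambda c:np.hypot(*(c.reshape(-1,2).mean(0)-near)))
    return min(cs,key=f)
def cen(c):
    m=cv2.moments(c);return np.array([m["m10"],m["m01"]])/m["m00"]
def snap(n,f):
    d=eyes.snapshot(n);cv2.imwrite(f"pics/{f}.png",d["frame"]);np.savez(f"pics/{f}.npz",**d);return d
E
python3 - <<'E'
from h import *
for n,nr in(("top",dict(red=(162,251),yellow=(312,251),blue=(393,246),green=(278,186))),("side",dict(red=(197,187),yellow=(272,277),blue=(343,349),green=(315,225)))):
    d=np.load(f"pics/{n}0.npz")
    for c,p in nr.items():
        b=blob(d,c,p);u=cen(b);print(n,c,u.round(1),cv2.boundingRect(b)[2:],ray(d,u,.022).round(4))
d=np.load("pics/top0.npz")
print("lid",ray(d,(343.5,188.5),.043),"mouth",ray(d,(241,260),.079),"tub",ray(d,(197,187),.05))
d=np.load("pics/side0.npz");print("mouth side",ray(d,(222,211),.079),"lid",ray(d,(361,266),.035))
im=cv2.imread("pics/top0.png");cv2.imwrite("pics/c0.png",np.hstack([cv2.resize(im[225:300,200:290],None,fx=4,fy=4,interpolation=2),cv2.resize(im[155:230,305:375],None,fx=4,fy=4,interpolation=2)]))
E
```

```text
top red [161.3 251.1] (26, 25) [0.4914 0.2322 0.022 ]
top yellow [311.6 251.1] (26, 25) [ 0.4882 -0.1351  0.022 ]
top blue [393.5 245.2] (26, 25) [ 0.5009 -0.3371  0.022 ]
top green [276.9 184.9] (24, 25) [ 0.6534 -0.0515  0.022 ]
side red [195.8 186.4] (24, 23) [0.4895 0.2298 0.022 ]
side yellow [271.5 276. ] (32, 34) [ 0.4873 -0.1363  0.022 ]
side blue [343.2 348.4] (38, 42) [ 0.5006 -0.3377  0.022 ]
side green [315.  220.5] (27, 18) [ 0.6616 -0.0418  0.022 ]
lid [ 0.63945725 -0.21443014  0.043     ] mouth [0.46672342 0.03412112 0.079     ] tub [0.64470805 0.14263704 0.05      ]
mouth side [0.4695853  0.03265674 0.079     ] lid [ 0.64247186 -0.21773587  0.035     ]
```

View pics/c0.png

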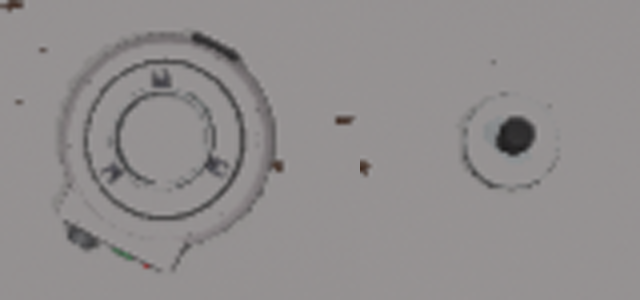

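Both views agree within about 3 mm on every item I need, and the sizes fit. In the crop the pan ring is centred at about (241,259) in the full picture and the knob at (344,189). Next I fly over the shaker for a wrist look.

Request:
arm_command(
  targets=[1.47, -3.05, 0, 0, 1.47, -3.05, 0, 0, 1.47, -3.05, 0, 0, 1.47, -3.05, 0, 0, 1.47, -3.05, 0, 0],
  grip=8.5,
  newtons=30,
)

```text
t: 0.52
eef_pos: [0.3221, 0.3367, 0.25]
orientation: [[-0.892, 0.451, -0.0], [0.451, 0.892, -0.0], [0.0, -0.0, -1.0]]
wrist_force: [0.3, 1.1, 0.7]
width: 0.0851
finger_force: 0.0
```

Request:
arm_command(
  targets=[1.47, -3.05, 0, 0, 1.47, -3.05, 0, 0, 1.47, -3.05, 0, 0, 1.47, -3.05, 0, 0, 1.47, -3.05, 0, 0],
)

```text
t: 0.93
eef_pos: [0.3957, 0.1841, 0.2502]
orientation: [[-0.892, 0.452, -0.0], [0.452, 0.892, -0.0], [0.0, -0.0, -1.0]]
wrist_force: [0.1, 0.5, 0.0]
width: 0.0847
finger_force: 0.0
```

Request:
arm_command(
  targets=[1.47, -3.05, 0, 0, 1.47, -3.05, 0, 0, 1.47, -3.05, 0, 0, 1.47, -3.05, 0, 0, 1.47, -3.05, 0, 0],
)

```text
t: 1.35
eef_pos: [0.4692, 0.0315, 0.2501]
orientation: [[-0.892, 0.452, -0.0], [0.452, 0.892, 0.0], [0.0, -0.0, -1.0]]
wrist_force: [0.8, 0.3, -0.2]
width: 0.0851
finger_force: 0.0
```

```bash
python3 - <<'E'
from h import *
s=ctrl.get_state();print(s["t"],s["eef_pos"],s["joints"].round(1))
d=snap("wrist","w1");print(d["world_from_camera"].round(3).tolist(),d["camera_matrix"][0,0])
print(proj(d,(.468,.0335,.079)))
E
```

```text
1.35 [0.46924804 0.03145427 0.25013464] [-6.4  7.  -8.8 74.2  0.  20.5]
[[0.452, 0.847, 0.281, 0.397], [0.892, -0.429, -0.143, 0.066], [-0.001, 0.315, -0.949, 0.375], [0.0, 0.0, 0.0, 1.0]] 370.1796099815134
[284.5506065  188.57393616]
```

View pics/w1.png

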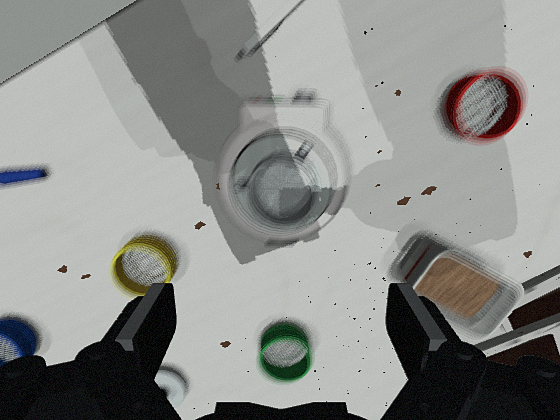

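The blurred wrist picture shows the pan at about (283,188), close to the predicted (284.5,188.6), with both fingers at the bottom edge. I take it again now that the arm is at rest.

```bash
python3 - <<'E'
from h import *
s=ctrl.get_state();print(s["t"],s["eef_pos"],abs(s["dq"]).max())
d=snap("wrist","w2");print(proj(d,(.468,.0335,.079)))
im=d["frame"][130:250,210:360];cv2.imwrite("pics/w2c.png",cv2.resize(im,None,fx=5,fy=5,interpolation=2))
E
```

```text
1.4 [0.47192574 0.02734661 0.24968512] 7.808327224618538
[287.89996668 183.33400509]
```

View pics/w2c.png

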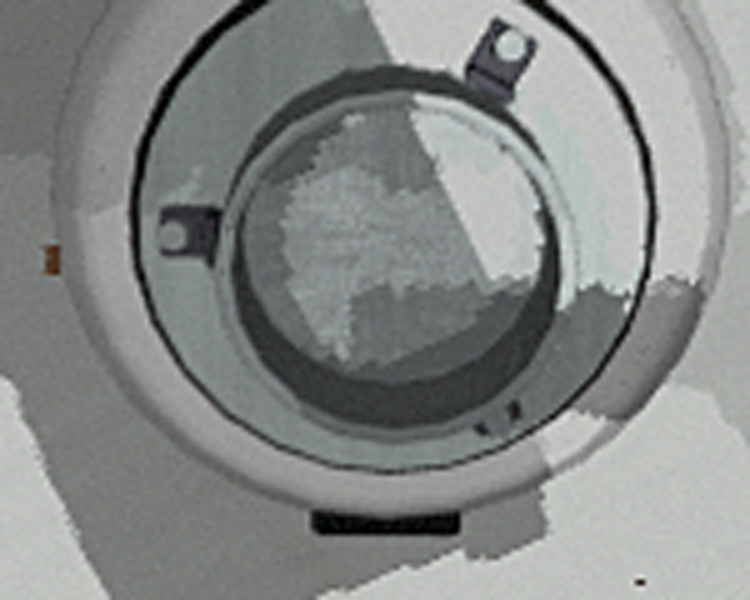

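The sharp crop shows the bore from x≈235 to 557 and y≈95 to 428, so its centre is about (288.8,181.8) in the full frame. The width of 64 px matches 54 mm at this range.

```bash
python3 - <<'E'
from h import *
d=np.load("pics/w2.npz");print(ray(d,(288.8,181.8),.079))
for c,n in(("red",(488,105)),("yellow",(145,265)),("green",(287,350))):
    b=blob(d,c,n);print(c,cen(b),ray(d,cen(b),.022))
E
```

```text
[0.46718063 0.03473593 0.079     ]
red [492.4215854   95.34609353] [0.49194314 0.23006059 0.022     ]
yellow [148.04346177 259.19232645] [ 0.48762264 -0.13949347  0.022     ]
green [290.21745125 347.32913138] [ 0.65444114 -0.05604407  0.022     ]
```

Request:
arm_command(
  targets=[0.32, -3.71, 0, 0, 0.32, -3.71, 0, 0, 0.32, -3.71, 0, 0, 0.32, -3.71, 0, 0, 0.32, -3.71, 0, 0],
)

```text
t: 1.87
eef_pos: [0.4847, -0.1535, 0.2502]
orientation: [[-0.892, 0.451, -0.0], [0.451, 0.892, 0.0], [0.0, 0.0, -1.0]]
wrist_force: [0.5, 0.5, 0.1]
width: 0.0851
finger_force: 0.0
```

Request:
arm_command(
  targets=[0.32, -3.71, -1, 0, 0.32, -3.71, -1, 0, 0.32, -3.71, -1, 0, 0.32, -3.71, -1, 0, 0.32, -3.71, -1, 0],
)

```text
t: 2.28
eef_pos: [0.5009, -0.3391, 0.1996]
orientation: [[-0.892, 0.452, -0.0], [0.452, 0.892, 0.0], [0.0, 0.0, -1.0]]
wrist_force: [0.9, 0.1, 0.5]
width: 0.0849
finger_force: 0.0
```

Request:
arm_command(
  targets=[0, 0, -2, 0, 0, 0, -2, 0, 0, 0, -2, 0, 0, 0, -2, 0, 0, 0, 0, 0],
)

```text
t: 2.7
eef_pos: [0.4995, -0.3361, 0.1162]
orientation: [[-0.892, 0.452, -0.005], [0.452, 0.892, 0.005], [0.007, 0.002, -1.0]]
wrist_force: [-0.8, 0.3, -0.1]
width: 0.0851
finger_force: 0.0
```

Request:
arm_command(
  targets=[0, 0, 0, 0, 0, 0, 0, 0, 0, 0, 0, 0, 0, 0, 0, 0, 0, 0, 0, 0],
)

```text
t: 3.12
eef_pos: [0.5014, -0.338, 0.1213]
orientation: [[-0.892, 0.452, 0.001], [0.452, 0.892, -0.001], [-0.002, -0.0, -1.0]]
wrist_force: [-0.4, -0.0, 0.5]
width: 0.0853
finger_force: 0.0
```

```bash
cat >> h.py <<'E'
def look(name,col,f,z):
    "wrist look: centre of coloured hull at plane z, relative to TCP (world axes and tool axes), cm"
    d=snap("wrist",f);s=ctrl.get_state();b=blob(d,col);u=cen(b);p=ray(d,u,z)
    e=(p-s["eef_pos"])*100
    print(name,"t",s["t"],"tcp",s["eef_pos"].round(4),"px",u.round(1),cv2.boundingRect(b),"p",p.round(4),"rel",e.round(2),"tool",(s["orientation"].T@e).round(2),"w",s["width"],s["finger_force"],s["wrist_force"].round(1))
    return d,b
E
python3 - <<'E'
from h import *
look("blue","blue","w3",.022)
E
```

```text
blue t 3.1667 tcp [ 0.5012 -0.338   0.1211] px [281.3 222.6] (232, 171, 100, 103) p [ 0.5024 -0.3402  0.022 ] rel [ 0.12 -0.23 -9.91] tool [-0.19 -0.15  9.91] w 0.0848978377250521 0.0 [0.1 0.  0.1]
```

View pics/w3.png

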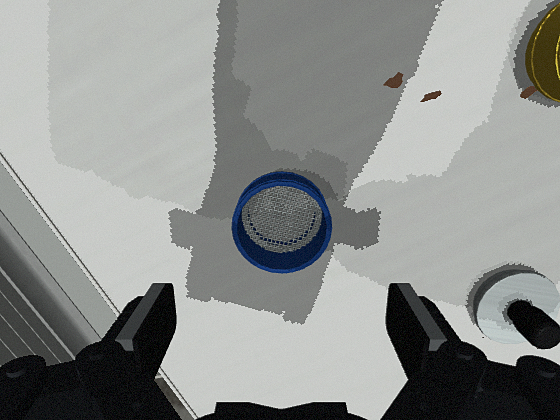

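The wrist view shows the blue sieve centred between the open fingers at (281,223). The lid is to the right at (515,305) and out of the way. I descend and grip.

Request:
arm_command(
  targets=[0.05, -0.1, -2, 0, 0, 0, -2, 0, 0, 0, -2, 0, 0, 0, -1.5, 0, 0, 0, -1, 0],
)

```text
t: 3.58
eef_pos: [0.5011, -0.3385, 0.034]
orientation: [[-0.892, 0.452, -0.001], [0.452, 0.892, 0.001], [0.001, 0.0, -1.0]]
wrist_force: [-0.8, 0.1, -0.5]
width: 0.0849
finger_force: 0.0
```

Request:
arm_command(
  targets=[0, 0, -0.5, 0, 0, 0, -0.3, 0, 0, 0, -0.1, 0, 0, 0, 0, 0, 0, 0, 0, 0],
)

```text
t: 4.0
eef_pos: [0.5019, -0.3391, 0.0271]
orientation: [[-0.892, 0.452, 0.001], [0.452, 0.892, -0.001], [-0.001, -0.0, -1.0]]
wrist_force: [-0.4, 0.2, 0.1]
width: 0.0851
finger_force: 0.0
```

Request:
arm_command(
  targets=[0, 0, 0, 0, 0, 0, 0, 0, 0, 0, 0, 0, 0, 0, 0, 0, 0, 0, 0, 0],
  grip=5.5,
  newtons=30,
)

```text
t: 4.42
eef_pos: [0.5018, -0.339, 0.0271]
orientation: [[-0.892, 0.452, 0.001], [0.452, 0.892, -0.001], [-0.001, -0.0, -1.0]]
wrist_force: [-0.5, 0.4, 5.1]
width: 0.0585
finger_force: 32.0
```

Request:
arm_command(
  targets=[0, 0, 0, 0, 0, 0, 0, 0, 0, 0, 0, 0, 0, 0, 0, 0, 0, 0, 0, 0],
)

```text
t: 4.83
eef_pos: [0.5017, -0.339, 0.0271]
orientation: [[-0.892, 0.452, 0.001], [0.452, 0.892, -0.001], [-0.001, -0.0, -1.0]]
wrist_force: [0.2, 1.2, 4.6]
width: 0.0588
finger_force: 32.0
```

Request:
arm_command(
  targets=[0, 0, 0.5, 0, 0, 0, 1.5, 0, 0, 0, 3, 0, 0, 0, 3, 0, 0, 0, 3, 0],
)

```text
t: 5.25
eef_pos: [0.5012, -0.3386, 0.1376]
orientation: [[-0.892, 0.452, -0.001], [0.452, 0.892, 0.001], [0.001, 0.0, -1.0]]
wrist_force: [1.2, -0.7, -0.9]
width: 0.0583
finger_force: 32.7
```

Request:
arm_command(
  targets=[0, 0, 3, 0, 0, 0, 2, 0, 0, 0, 1, 0, 0, 0, 0, 0, 0, 0, 0, 0],
)

```text
t: 5.67
eef_pos: [0.5014, -0.3387, 0.1957]
orientation: [[-0.892, 0.452, -0.0], [0.452, 0.892, 0.0], [0.0, 0.0, -1.0]]
wrist_force: [0.1, 0.4, -1.1]
width: 0.0585
finger_force: 32.7
```

```bash
python3 - <<'E'
from h import *
s=ctrl.get_state()
d,b=look("blue held","blue","w4",s["eef_pos"][2]+.005)
E
```

```text
blue held t 5.7167 tcp [ 0.5011 -0.3385  0.1949] px [280.6 303.3] (200, 218, 163, 168) p [ 0.4968 -0.3385  0.2007] rel [-0.43 -0.    0.59] tool [ 0.38 -0.2  -0.59] w 0.058423514892866076 32.68682163208723 [ 0.7 -0.4 -0.8]
```

View pics/w4.png

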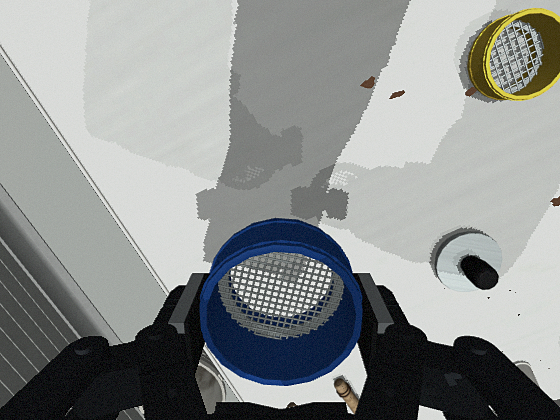

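The blue sieve is held level between the pads with its rim centred near (281,314). The opening of 58.5 mm fits a 60 mm frame with soft pads. I carry it over the pan.

Request:
arm_command(
  targets=[-0.33, 2.7, 1, 0, -0.33, 3.9, 1, 0, -0.33, 4, 1, 0, -0.33, 4, 1, 0, -0.33, 4, 0.6, 0],
)

```text
t: 6.13
eef_pos: [0.4842, -0.1512, 0.2412]
orientation: [[-0.892, 0.453, -0.002], [0.453, 0.892, 0.001], [0.002, 0.0, -1.0]]
wrist_force: [0.4, 0.5, -0.8]
width: 0.0586
finger_force: 32.7
```

Request:
arm_command(
  targets=[-0.33, 4, 0.6, 0, -0.33, 4, 0.2, 0, -0.33, 4, 0, 0, -0.33, 3.9, 0, 0, -0.33, 2.85, 0, 0],
)

```text
t: 6.55
eef_pos: [0.4672, 0.0373, 0.2487]
orientation: [[-0.893, 0.451, -0.003], [0.451, 0.893, 0.001], [0.003, -0.001, -1.0]]
wrist_force: [0.2, 1.0, -0.9]
width: 0.0583
finger_force: 32.7
```

Request:
arm_command(
  targets=[0, 0, 0, 0, 0, 0, 0, 0, 0, 0, 0, 0, 0, 0, 0, 0, 0, 0, 0, 0],
)

```text
t: 6.97
eef_pos: [0.4686, 0.0336, 0.2497]
orientation: [[-0.891, 0.453, -0.001], [0.453, 0.891, -0.0], [0.001, -0.0, -1.0]]
wrist_force: [-0.0, 0.3, -0.8]
width: 0.0584
finger_force: 32.8
```

```bash
cat >> h.py <<'E'
from scipy.optimize import least_squares
def rim(d,col,z,R=.030,near=None):
    "centre of the outer rim at height z from the near-side hull points (rim is the outline there)"
    b=blob(d,col,near).reshape(-1,2);c=b.mean(0);x,y,w,h=cv2.boundingRect(b)
    q=b[b[:,1]>y+.62*h]
    P=np.array([ray(d,u,z)[:2] for u in q]);g=P.mean(0)
    o=least_squares(lambda v:np.hypot(*(P-v).T)-R,ray(d,cen(b),z)[:2])
    return o.x,1e3*np.sqrt(np.mean(o.fun**2))
def circ(d,box,f):
    x0,x1,y0,y1=box;cv2.imwrite(f"pics/{f}.png",cv2.resize(d["frame"][y0:y1,x0:x1],None,fx=5,fy=5,interpolation=2))
E
python3 - <<'E'
from h import *
d=snap("wrist","w5");s=ctrl.get_state();p=s["eef_pos"];print(p,abs(s["dq"]).max())
c,r=rim(d,"blue",p[2]+.009);print("held",c,r,"tool",s["orientation"][:2,:2].T@(c-p[:2]))
d4=np.load("pics/w4.npz");print(rim(d4,"blue",.1949+.009))
circ(d,(210,360,110,230),"w5c");print(proj(d,(.468,.0345,.079)))
E
```

```text
[0.46864326 0.03362961 0.24985512] 0.22708179746648793
held [0.46772897 0.0319872 ] 0.1835642316329528 tool [ 7.02093908e-05 -1.87843193e-03]
(array([ 0.50126103, -0.34081877]), np.float64(0.11105290911097433))
[283.7213991  190.09293176]
```

View pics/w5c.png

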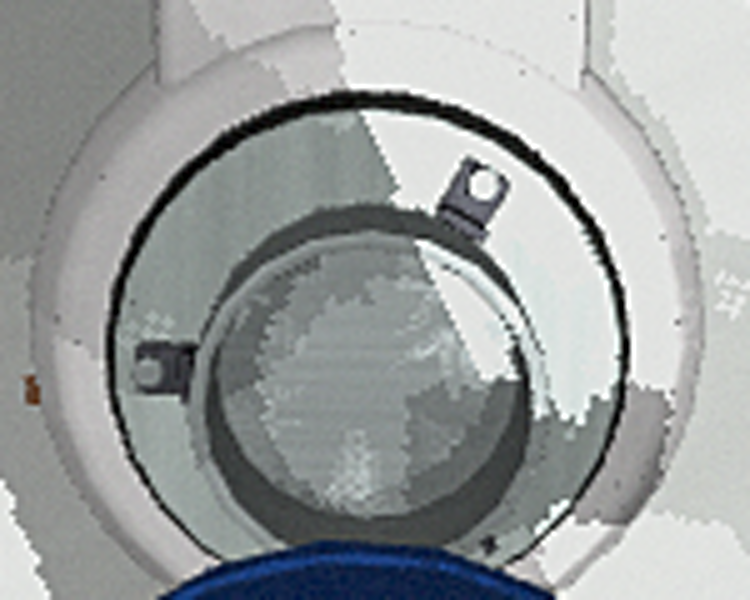

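The crop shows the bore centre at about (283.2,190.0), where I predicted the mouth. The held rim is 2 mm off along tool y, which the jaws make impossible, so that is camera bias. I shift slightly and lower the sieve to just above the pan.

Request:
arm_command(
  targets=[0, 0.17, -2, 0, 0, 0, -3, 0, 0, 0, -3, 0, 0, 0, -3, 0, 0, 0, -1.5, 0],
)

```text
t: 7.43
eef_pos: [0.4671, 0.0356, 0.1222]
orientation: [[-0.891, 0.453, -0.004], [0.453, 0.891, 0.0], [0.003, -0.001, -1.0]]
wrist_force: [-0.7, 0.0, -1.8]
width: 0.0586
finger_force: 32.8
```

Request:
arm_command(
  targets=[0, 0, -0.7, 0, 0, 0, 0, 0, 0, 0, 0, 0, 0, 0, 0, 0, 0, 0, 0, 0],
)

```text
t: 7.85
eef_pos: [0.4693, 0.0362, 0.1195]
orientation: [[-0.892, 0.452, 0.002], [0.452, 0.892, -0.0], [-0.002, 0.001, -1.0]]
wrist_force: [0.6, -0.4, -1.0]
width: 0.0584
finger_force: 32.8
```

```bash
python3 - <<'E'
from h import *
s=ctrl.get_state();print(s["eef_pos"],s["wrist_force"])
d=snap("side","s1");x,y=proj(d,(.468,.035,.09)).astype(int);print(x,y)
circ(d,(x-75,x+75,y-60,y+60),"s1c")
E
```

```text
[0.46926551 0.03616863 0.11948935] [ 0.58009094 -0.39850715 -0.98861668]
220 206
```

View pics/s1c.png

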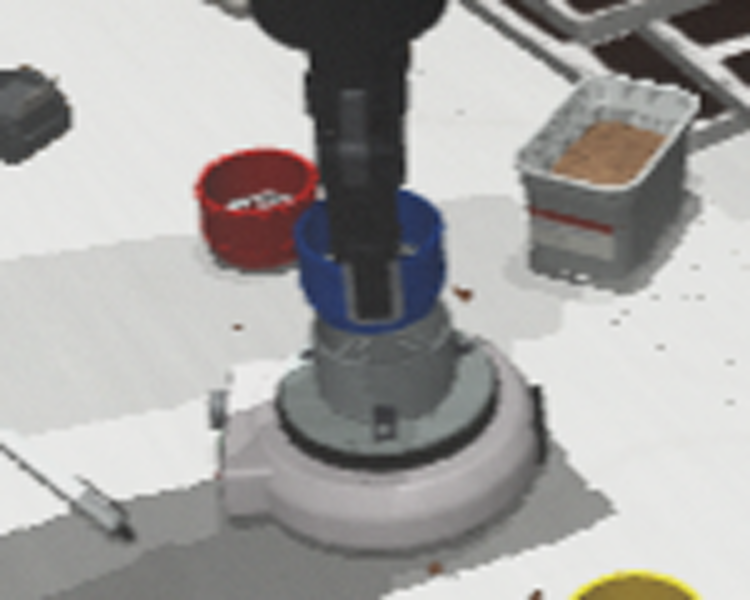

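The side view shows the blue sieve above the pan, spanning columns 298–444 (×5) against 313–455 for the pan. I check how much of that shift is perspective.

```bash
python3 - <<'E'
from h import *
d=np.load("pics/s1.npz")
for z in(.079,.100,.128):print(z,proj(d,(.469,.0362,z)),(proj(d,(.469,.0362,z))-[145,146]+.5)*5-.5)
# side right direction mm per px
T=d["world_from_camera"];o=T[:3,3];print("mm/px",1e3*np.linalg.norm([.469,.036,.1]-o)/424.6,T[:3,0])
f=d["frame"]; 
for r in (196,200,206,210,216,220,224):
    print(r,' '.join('%d'%v for v in cv2.cvtColor(f,cv2.COLOR_BGR2GRAY)[r,202:244]))
E
```

```text
0.079 [220.9976201  210.23030738] [381.98810049 323.15153692]
0.1 [220.20994487 202.18160325] [378.04972435 282.90801623]
0.128 [219.12398226 191.08490833] [372.61991132 227.42454163]
mm/px 2.103399708267874 [ 0.83907798 -0.54392132  0.00988705]
196 60 54 56 59 64 61 55 60 60 55 48 45 48 49 46 47 49 50 47 46 43 46 63 85 102 103 72 57 56 53 50 84 166 205 205 205 204 202 202 203 204 202
200 153 198 167 71 58 56 59 57 59 59 62 79 90 67 46 48 47 44 45 42 50 78 83 64 56 56 55 55 54 52 51 65 153 203 201 205 204 205 205 204 204 203
206 207 208 206 191 135 68 60 59 60 57 61 64 84 86 57 47 46 44 46 44 46 72 95 78 53 56 55 55 54 54 82 126 179 205 205 177 168 204 205 204 203 202
210 206 204 208 207 195 145 80 68 63 54 54 57 61 73 86 91 90 87 82 83 82 77 66 56 59 68 84 93 91 90 86 84 100 166 205 206 205 207 207 207 205 206
216 207 212 201 151 82 80 90 106 112 100 108 108 92 92 91 93 91 92 93 91 90 92 90 88 86 87 89 90 94 93 83 80 77 71 63 68 83 117 141 146 160 167
220 197 144 145 144 137 119 96 91 95 96 99 101 104 102 104 100 95 96 98 99 97 95 94 95 91 92 90 91 90 88 86 86 78 82 116 143 140 143 142 143 141 116
224 122 122 122 121 123 123 111 91 94 96 98 100 101 104 105 103 99 97 96 95 94 94 97 96 94 93 91 90 88 86 83 84 93 123 145 144 142 144 146 145 130 87
```

The edge profiles put the pan at column 221.4 and the sieve at 219.2. Coaxial parts would give 221.5 and 219.5, so it is aligned within about 1 mm in this view. I lower it home.

Request:
arm_command(
  targets=[0.03, -0.02, -0.5, 0, 0, 0, -0.4, 0, 0, 0, -0.3, 0, 0, 0, 0, 0, 0, 0, 0, 0],
)

```text
t: 8.32
eef_pos: [0.4686, 0.0362, 0.106]
orientation: [[-0.892, 0.452, -0.001], [0.452, 0.892, 0.0], [0.001, -0.0, -1.0]]
wrist_force: [-0.4, -0.7, -0.9]
width: 0.0578
finger_force: 32.8
```

Request:
arm_command(
  targets=[0, 0, -0.2, 0, 0, 0, -0.2, 0, 0, 0, -0.2, 0, 0, 0, -0.2, 0, 0, 0, 0, 0],
)

```text
t: 8.73
eef_pos: [0.4693, 0.0359, 0.0982]
orientation: [[-0.892, 0.452, 0.001], [0.452, 0.892, -0.001], [-0.001, -0.0, -1.0]]
wrist_force: [3.0, -2.2, -0.8]
width: 0.0582
finger_force: 32.8
```

Request:
arm_command(
  targets=[0, 0, -0.1, 0, 0, 0, 0, 0, 0, 0, -0.1, 0, 0, 0, 0, 0, 0, 0, 0, 0],
)

```text
t: 9.15
eef_pos: [0.4694, 0.0358, 0.098]
orientation: [[-0.892, 0.452, 0.003], [0.452, 0.892, -0.001], [-0.003, 0.0, -1.0]]
wrist_force: [-3.9, -3.5, 20.1]
width: 0.0589
finger_force: 34.6
```

It is home: 20 N upward at z=0.098, as computed. I release, rise and move towards yellow.

Request:
arm_command(
  targets=[0, 0, 0.1, 0, 0, 0, 0, 0, 0, 0, 0, 0, 0, 0, 0, 0, 0, 0, 0, 0],
  grip=8.5,
)

```text
t: 9.57
eef_pos: [0.4686, 0.0363, 0.097]
orientation: [[-0.892, 0.452, -0.001], [0.452, 0.892, 0.0], [0.001, -0.0, -1.0]]
wrist_force: [0.8, 0.7, -0.1]
width: 0.085
finger_force: 0.0
```

Request:
arm_command(
  targets=[0, 0, 1, 0, 0, 0, 3, 0, 0, 0, 4, 0, 0, 0, 4, 0, 0, 0, 3.2, 0],
)

```text
t: 9.98
eef_pos: [0.4687, 0.0362, 0.2519]
orientation: [[-0.892, 0.452, 0.001], [0.452, 0.892, 0.0], [-0.001, 0.001, -1.0]]
wrist_force: [1.1, -0.2, -0.3]
width: 0.0846
finger_force: 0.0
```

Request:
arm_command(
  targets=[0, 0, 0, 0, 0, 0, 0, 0, 0, 0, 0, 0, 0, 0, 0, 0, 0, 0, 0, 0],
)

```text
t: 10.4
eef_pos: [0.4683, 0.0362, 0.248]
orientation: [[-0.892, 0.452, -0.002], [0.452, 0.892, 0.0], [0.002, -0.001, -1.0]]
wrist_force: [0.5, -0.4, 0.5]
width: 0.0852
finger_force: 0.0
```

```bash
python3 - <<'E'
from h import *
d=snap("wrist","w6");s=ctrl.get_state();p=s["eef_pos"];print(s["t"],p)
R=s["orientation"][:2,:2].T
for c,z in(("blue",.107),("yellow",.036),("red",.036)):
    near=proj(d,dict(blue=(.469,.036,.09),yellow=(.488,-.137,.022),red=(.4915,.231,.022))[c])
    q,r=rim(d,c,z,near=near);print(c,q,r,R@(q-p[:2]))
dt=np.load("pics/side0.npz")
E
```

```text
10.45 [0.46838486 0.03617726 0.24819472]
blue [0.46838936 0.03398103] 0.18023674637408119 [-0.00099646 -0.00195717]
yellow [ 0.48792762 -0.13751109] 1.6118658861418973 [-0.09592094 -0.14611204]
red [0.49217609 0.22289695] 1.9341059473383853 [0.06315253 0.17731898]
```

Blue is seated. The measured rim offset minus the known bias is within 1 mm of the tool axis. Next comes yellow.

Request:
arm_command(
  targets=[0.4, -3.45, -1, 0, 0.4, -3.45, -1, 0, 0.4, -3.45, -1, 0, 0.4, -3.45, -1, 0, 0.4, -3.45, -1, 0],
)

```text
t: 10.87
eef_pos: [0.4885, -0.1378, 0.1982]
orientation: [[-0.892, 0.452, -0.001], [0.452, 0.892, 0.0], [0.001, -0.0, -1.0]]
wrist_force: [1.0, 0.2, 0.5]
width: 0.0851
finger_force: 0.0
```

Request:
arm_command(
  targets=[0, 0, -3, 0, 0, 0, -3, 0, 0, 0, -1.8, 0, 0, 0, 0, 0, 0, 0, 0, 0],
)

```text
t: 11.28
eef_pos: [0.4882, -0.1361, 0.1206]
orientation: [[-0.892, 0.452, -0.002], [0.452, 0.892, 0.001], [0.003, -0.0, -1.0]]
wrist_force: [0.5, 0.3, 0.4]
width: 0.0851
finger_force: 0.0
```

Request:
arm_command(
  targets=[0, 0, 0, 0, 0, 0, 0, 0, 0, 0, 0, 0, 0, 0, 0, 0, 0, 0, 0, 0],
)

```text
t: 11.7
eef_pos: [0.4891, -0.1363, 0.122]
orientation: [[-0.892, 0.452, 0.001], [0.452, 0.892, -0.001], [-0.001, 0.0, -1.0]]
wrist_force: [0.5, 1.0, 0.1]
width: 0.0847
finger_force: 0.0
```

```bash
cat >> h.py <<'E'
def rel(col,z,f,near=None):
    d=snap("wrist",f);s=ctrl.get_state();p=s["eef_pos"];q,r=rim(d,col,z,near=near)
    R=s["orientation"][:2,:2];t=R.T@(q-p[:2]);t[1]+=.0019
    print(col,"t",s["t"],"tcp",p.round(4),"fit mm",round(r,2),"tool mm",(1e3*t).round(2),"world cm",(100*R@t).round(2),"dq",abs(s["dq"]).max().round(1))
E
python3 -c '
from h import *
rel("yellow",.036,"w7")'
```

```text
yellow t 11.75 tcp [ 0.489  -0.1363  0.1218] fit mm 0.16 tool mm [-0.47  0.18] world cm [ 0.05 -0.  ] dq 0.2
```

Request:
arm_command(
  targets=[0.05, 0, -2, 0, 0, 0, -2, 0, 0, 0, -2, 0, 0, 0, -1.5, 0, 0, 0, -1, 0],
)

```text
t: 12.17
eef_pos: [0.4887, -0.136, 0.0349]
orientation: [[-0.892, 0.452, -0.001], [0.452, 0.892, 0.001], [0.001, -0.0, -1.0]]
wrist_force: [-0.1, -0.8, 0.3]
width: 0.085
finger_force: 0.0
```

Request:
arm_command(
  targets=[0, 0, -0.5, 0, 0, 0, -0.3, 0, 0, 0, -0.1, 0, 0, 0, 0, 0, 0, 0, 0, 0],
)

```text
t: 12.58
eef_pos: [0.4897, -0.1365, 0.0279]
orientation: [[-0.892, 0.452, 0.001], [0.452, 0.892, -0.0], [-0.001, 0.0, -1.0]]
wrist_force: [0.2, 0.4, -0.2]
width: 0.0852
finger_force: 0.0
```

Request:
arm_command(
  targets=[0, 0, 0, 0, 0, 0, 0, 0, 0, 0, 0, 0, 0, 0, 0, 0, 0, 0, 0, 0],
  grip=5.5,
)

```text
t: 13.0
eef_pos: [0.4895, -0.1365, 0.0281]
orientation: [[-0.892, 0.452, 0.001], [0.452, 0.892, -0.001], [-0.001, -0.0, -1.0]]
wrist_force: [-1.8, 1.0, 7.4]
width: 0.059
finger_force: 31.2
```

Request:
arm_command(
  targets=[0, 0, 0, 0, 0, 0, 0, 0, 0, 0, 0, 0, 0, 0, 0, 0, 0, 0, 0, 0],
)

```text
t: 13.42
eef_pos: [0.4896, -0.1365, 0.0281]
orientation: [[-0.892, 0.452, 0.001], [0.452, 0.892, -0.001], [-0.001, -0.0, -1.0]]
wrist_force: [-1.2, 0.1, 7.3]
width: 0.0586
finger_force: 31.2
```

Request:
arm_command(
  targets=[0, 0, 0.5, 0, 0, 0, 1.5, 0, 0, 0, 3, 0, 0, 0, 4, 0, 0, 0, 4, 0],
)

```text
t: 13.83
eef_pos: [0.4885, -0.1359, 0.1586]
orientation: [[-0.892, 0.452, -0.002], [0.452, 0.892, 0.001], [0.002, -0.0, -1.0]]
wrist_force: [1.3, -0.9, -0.6]
width: 0.0587
finger_force: 32.7
```

Request:
arm_command(
  targets=[0, 0, 4, 0, 0, 0.5, 2, 0, -0.3, 2, 1, 0, -0.3, 2.5, 0, 0, -0.3, 2.5, 0, 0],
)

```text
t: 14.25
eef_pos: [0.4803, -0.0609, 0.2285]
orientation: [[-0.891, 0.453, 0.002], [0.453, 0.892, -0.0], [-0.002, 0.0, -1.0]]
wrist_force: [0.6, 0.3, -1.3]
width: 0.0588
finger_force: 32.7
```

Request:
arm_command(
  targets=[-0.3, 2.5, 0, 0, -0.3, 2.5, 0, 0, -0.3, 2.5, 0, 0, -0.2, 2, 0, 0, 0, 0.2, 0, 0],
)

```text
t: 14.67
eef_pos: [0.4684, 0.0382, 0.2278]
orientation: [[-0.893, 0.45, 0.0], [0.45, 0.893, 0.001], [0.0, 0.001, -1.0]]
wrist_force: [0.3, -0.4, -0.8]
width: 0.0591
finger_force: 32.7
```

Request:
arm_command(
  targets=[0, 0, 0, 0, 0, 0, 0, 0, 0, 0, 0, 0, 0, 0, 0, 0, 0, 0, 0, 0],
)

```text
t: 15.08
eef_pos: [0.4694, 0.0349, 0.2272]
orientation: [[-0.892, 0.453, -0.0], [0.453, 0.892, -0.0], [0.0, -0.0, -1.0]]
wrist_force: [0.7, -0.1, -1.0]
width: 0.0588
finger_force: 32.7
```

```bash
python3 -c '
from h import *
rel("yellow",ctrl.get_state()["eef_pos"][2]+.009,"w8")
s=ctrl.get_state();print(s["width"],s["orientation"][2])'
```

```text
yellow t 15.1333 tcp [0.4694 0.035  0.2272] fit mm 0.2 tool mm [ 0.87 -0.06] world cm [-0.08  0.03] dq 0.2
0.058568726217217676 [ 1.56594883e-04 -1.26743391e-04 -9.99999980e-01]
```

View pics/w8.png

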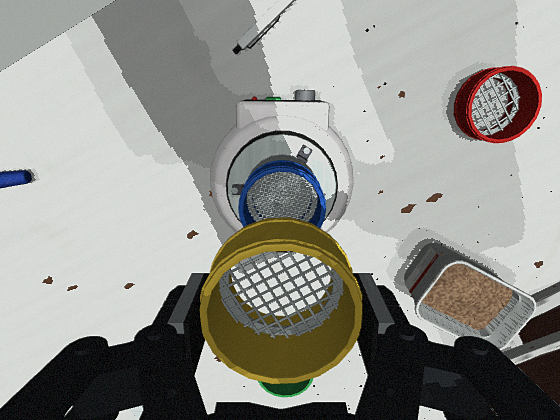

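The picture shows yellow held level at (281,305) directly above blue at (282,197), with red and the tub undisturbed. I lower it onto blue.

Request:
arm_command(
  targets=[0.03, 0.07, -2, 0, 0, 0, -2.5, 0, 0, 0, -2, 0, 0, 0, -1.2, 0, 0, 0, -0.5, 0],
)

```text
t: 15.55
eef_pos: [0.4687, 0.0361, 0.1435]
orientation: [[-0.892, 0.452, -0.003], [0.452, 0.892, 0.0], [0.003, -0.001, -1.0]]
wrist_force: [-0.9, -0.4, -0.8]
width: 0.059
finger_force: 32.7
```

Request:
arm_command(
  targets=[0, 0, -0.3, 0, 0, 0, -0.3, 0, 0, 0, 0, 0, 0, 0, 0, 0, 0, 0, 0, 0],
)

```text
t: 15.97
eef_pos: [0.47, 0.0363, 0.1399]
orientation: [[-0.892, 0.452, 0.001], [0.452, 0.892, -0.0], [-0.001, 0.0, -1.0]]
wrist_force: [0.1, -0.4, -0.5]
width: 0.059
finger_force: 32.7
```

Request:
arm_command(
  targets=[0, 0, -0.2, 0, 0, 0, -0.2, 0, 0, 0, -0.2, 0, 0, 0, -0.2, 0, 0, 0, 0, 0],
)

```text
t: 16.38
eef_pos: [0.4694, 0.0364, 0.1308]
orientation: [[-0.892, 0.452, -0.001], [0.452, 0.892, 0.0], [0.001, -0.0, -1.0]]
wrist_force: [-0.6, 0.2, -0.9]
width: 0.0591
finger_force: 32.7
```

Request:
arm_command(
  targets=[0, 0, -0.2, 0, 0, 0, 0, 0, 0, 0, 0, 0, 0, 0, 0, 0, 0, 0, 0, 0],
)

```text
t: 16.8
eef_pos: [0.4696, 0.0364, 0.1293]
orientation: [[-0.892, 0.452, 0.0], [0.452, 0.892, -0.0], [-0.0, 0.0, -1.0]]
wrist_force: [0.6, 0.2, -0.3]
width: 0.0592
finger_force: 32.7
```

Request:
arm_command(
  targets=[0, 0, -0.1, 0, 0, 0, -0.1, 0, 0, 0, -0.1, 0, 0, 0, -0.1, 0, 0, 0, 0, 0],
)

```text
t: 17.22
eef_pos: [0.4697, 0.0363, 0.1269]
orientation: [[-0.892, 0.452, 0.002], [0.452, 0.892, -0.0], [-0.002, 0.001, -1.0]]
wrist_force: [-6.3, -0.1, 19.0]
width: 0.0591
finger_force: 34.5
```

It is home at z=0.127 as computed, with 19 N. I release, rise and check.

Request:
arm_command(
  targets=[0, 0, 0.15, 0, 0, 0, 0, 0, 0, 0, 0, 0, 0, 0, 0, 0, 0, 0, 0, 0],
  grip=8.5,
)

```text
t: 17.63
eef_pos: [0.4695, 0.0364, 0.1265]
orientation: [[-0.892, 0.452, -0.0], [0.452, 0.892, 0.0], [0.0, -0.0, -1.0]]
wrist_force: [-0.2, -0.2, -0.3]
width: 0.0848
finger_force: 0.0
```

Request:
arm_command(
  targets=[0, 0, 1, 0, 0, 0, 3, 0, 0, 0, 4, 0, 0, 0, 3, 0, 0, 0, 1.2, 0],
)

```text
t: 18.05
eef_pos: [0.4707, 0.0363, 0.2527]
orientation: [[-0.892, 0.452, 0.005], [0.452, 0.892, -0.001], [-0.005, 0.002, -1.0]]
wrist_force: [0.3, 0.0, 0.1]
width: 0.085
finger_force: 0.0
```

Request:
arm_command(
  targets=[0, 0, 0, 0, 0, 0, 0, 0, 0, 0, 0, 0, 0, 0, 0, 0, 0, 0, 0, 0],
)

```text
t: 18.47
eef_pos: [0.4692, 0.0364, 0.2476]
orientation: [[-0.892, 0.452, -0.002], [0.452, 0.892, 0.0], [0.002, -0.001, -1.0]]
wrist_force: [-0.1, 0.5, 0.9]
width: 0.0853
finger_force: 0.0
```

```bash
python3 -c '
from h import *
rel("yellow",.135,"w9")'
```

```text
yellow t 18.5167 tcp [0.4693 0.0364 0.2479] fit mm 0.21 tool mm [-0.22  0.12] world cm [0.02 0.  ] dq 0.4
```

Yellow is within 0.3 mm of the tool axis at the height it should have. Next comes red.

Request:
arm_command(
  targets=[0.4, 3.2, 0, 0, 0.4, 3.2, 0, 0, 0.4, 3.2, -1, 0, 0.4, 3.2, -1, 0, 0.3, 3.2, -1.5, 0],
)

```text
t: 18.93
eef_pos: [0.489, 0.1979, 0.2137]
orientation: [[-0.892, 0.452, 0.001], [0.452, 0.892, 0.0], [-0.001, 0.001, -1.0]]
wrist_force: [1.5, 0.2, -0.6]
width: 0.0847
finger_force: 0.0
```

Request:
arm_command(
  targets=[0.3, 3, -1.5, 0, 0, 0.5, -3, 0, 0, 0, -3, 0, 0, 0, -1.7, 0, 0, 0, 0, 0],
)

```text
t: 19.35
eef_pos: [0.4893, 0.2311, 0.1176]
orientation: [[-0.892, 0.451, -0.007], [0.451, 0.892, -0.002], [0.005, -0.005, -1.0]]
wrist_force: [-0.4, -0.0, -0.4]
width: 0.0852
finger_force: 0.0
```

Request:
arm_command(
  targets=[0, 0, 0, 0, 0, 0, 0, 0, 0, 0, 0, 0, 0, 0, 0, 0, 0, 0, 0, 0],
)

```text
t: 19.77
eef_pos: [0.4921, 0.2313, 0.1228]
orientation: [[-0.892, 0.452, 0.002], [0.452, 0.892, 0.001], [-0.001, 0.001, -1.0]]
wrist_force: [-0.1, -0.0, 0.2]
width: 0.085
finger_force: 0.0
```

```bash
python3 -c '
from h import *
rel("red",.036,"w10")'
```

```text
red t 19.8167 tcp [0.492  0.2313 0.1226] fit mm 0.17 tool mm [-1.88 -2.16] world cm [ 0.07 -0.28] dq 0.3
```

Request:
arm_command(
  targets=[0.07, -0.28, -2, 0, 0, 0, -2, 0, 0, 0, -2, 0, 0, 0, -1.5, 0, 0, 0, -1, 0],
)

```text
t: 20.23
eef_pos: [0.4919, 0.2283, 0.0356]
orientation: [[-0.892, 0.452, -0.001], [0.452, 0.892, -0.0], [0.001, -0.001, -1.0]]
wrist_force: [-0.0, 0.7, -0.2]
width: 0.0851
finger_force: 0.0
```

Request:
arm_command(
  targets=[0, 0, -0.5, 0, 0, 0, -0.3, 0, 0, 0, -0.1, 0, 0, 0, 0, 0, 0, 0, 0, 0],
)

```text
t: 20.65
eef_pos: [0.4927, 0.2287, 0.0285]
orientation: [[-0.892, 0.452, 0.001], [0.452, 0.892, 0.0], [-0.001, 0.001, -1.0]]
wrist_force: [0.1, 0.3, 0.6]
width: 0.0849
finger_force: 0.0
```

Request:
arm_command(
  targets=[0, 0, 0, 0, 0, 0, 0, 0, 0, 0, 0, 0, 0, 0, 0, 0, 0, 0, 0, 0],
  grip=5.5,
)

```text
t: 21.07
eef_pos: [0.4925, 0.2287, 0.0283]
orientation: [[-0.892, 0.452, 0.001], [0.452, 0.892, 0.0], [-0.001, 0.001, -1.0]]
wrist_force: [-0.6, -0.5, 5.9]
width: 0.0579
finger_force: 32.1
```

Request:
arm_command(
  targets=[0, 0, 0, 0, 0, 0, 0, 0, 0, 0, 0, 0, 0, 0, 0, 0, 0, 0, 0, 0],
)

```text
t: 21.48
eef_pos: [0.4926, 0.2286, 0.0284]
orientation: [[-0.892, 0.452, 0.001], [0.452, 0.892, 0.0], [-0.001, 0.001, -1.0]]
wrist_force: [-0.2, -0.3, 6.8]
width: 0.0578
finger_force: 32.1
```

Request:
arm_command(
  targets=[0, 0, 0.5, 0, 0, 0, 2.5, 0, 0, 0, 4, 0, 0, 0, 4, 0, 0, 0, 4, 0],
)

```text
t: 21.9
eef_pos: [0.4917, 0.2284, 0.1796]
orientation: [[-0.892, 0.452, -0.001], [0.452, 0.892, -0.0], [0.001, -0.001, -1.0]]
wrist_force: [1.6, 1.1, -0.9]
width: 0.0575
finger_force: 32.5
```

Request:
arm_command(
  targets=[0, 0, 4, 0, 0, -0.5, 2, 0, -0.3, -2, 1, 0, -0.3, -2.7, 0, 0, -0.3, -2.7, 0, 0],
)

```text
t: 22.32
eef_pos: [0.4832, 0.1491, 0.2488]
orientation: [[-0.893, 0.45, 0.002], [0.45, 0.893, 0.0], [-0.001, 0.001, -1.0]]
wrist_force: [-0.0, -0.1, -1.5]
width: 0.0577
finger_force: 32.5
```

Request:
arm_command(
  targets=[-0.3, -2.7, 0, 0, -0.3, -2.7, 0, 0, -0.3, -2.7, 0, 0, -0.3, -2, 0, 0, -0.2, -1.2, 0, 0],
)

```text
t: 22.73
eef_pos: [0.4687, 0.0347, 0.248]
orientation: [[-0.891, 0.453, -0.0], [0.453, 0.891, -0.0], [-0.0, -0.0, -1.0]]
wrist_force: [0.2, -0.7, -0.6]
width: 0.0577
finger_force: 32.5
```

Request:
arm_command(
  targets=[0, 0, 0, 0, 0, 0, 0, 0, 0, 0, 0, 0, 0, 0, 0, 0, 0, 0, 0, 0],
)

```text
t: 23.15
eef_pos: [0.4693, 0.0373, 0.2477]
orientation: [[-0.893, 0.451, -0.0], [0.451, 0.893, 0.0], [0.0, 0.0, -1.0]]
wrist_force: [0.6, 0.3, -0.5]
width: 0.0578
finger_force: 32.5
```

```bash
python3 -c '
from h import *
rel("red",ctrl.get_state()["eef_pos"][2]+.008,"w11")'
```

```text
red t 23.2 tcp [0.4693 0.0373 0.2477] fit mm 0.22 tool mm [-0.1  -0.01] world cm [ 0.01 -0.  ] dq 0.2
```

Request:
arm_command(
  targets=[0, -0.08, -2, 0, 0, 0, -2.5, 0, 0, 0, -1.6, 0, 0, 0, -0.9, 0, 0, 0, -0.4, 0],
)

```text
t: 23.62
eef_pos: [0.4688, 0.0361, 0.1726]
orientation: [[-0.892, 0.451, -0.002], [0.451, 0.892, 0.0], [0.002, -0.001, -1.0]]
wrist_force: [0.0, 0.4, -0.4]
width: 0.0577
finger_force: 32.5
```

Request:
arm_command(
  targets=[0, 0, -0.3, 0, 0, 0, -0.2, 0, 0, 0, 0, 0, 0, 0, 0, 0, 0, 0, 0, 0],
)

```text
t: 24.03
eef_pos: [0.4696, 0.0357, 0.1694]
orientation: [[-0.892, 0.452, 0.001], [0.452, 0.892, -0.0], [-0.001, 0.0, -1.0]]
wrist_force: [0.6, -0.6, -0.6]
width: 0.0582
finger_force: 32.5
```

Request:
arm_command(
  targets=[0, 0, -0.2, 0, 0, 0, -0.2, 0, 0, 0, -0.2, 0, 0, 0, -0.2, 0, 0, 0, 0, 0],
)

```text
t: 24.45
eef_pos: [0.4691, 0.0358, 0.1603]
orientation: [[-0.892, 0.452, -0.001], [0.452, 0.892, 0.0], [0.001, -0.0, -1.0]]
wrist_force: [0.2, -0.1, -0.1]
width: 0.058
finger_force: 32.5
```

Request:
arm_command(
  targets=[0, 0, -0.2, 0, 0, 0, -0.1, 0, 0, 0, 0, 0, 0, 0, 0, 0, 0, 0, 0, 0],
)

```text
t: 24.87
eef_pos: [0.4693, 0.0358, 0.1578]
orientation: [[-0.892, 0.452, 0.0], [0.452, 0.892, 0.0], [-0.0, 0.0, -1.0]]
wrist_force: [0.1, 0.0, -0.1]
width: 0.0579
finger_force: 32.5
```

Request:
arm_command(
  targets=[0, 0, -0.1, 0, 0, 0, -0.1, 0, 0, 0, -0.1, 0, 0, 0, -0.1, 0, 0, 0, 0, 0],
)

```text
t: 25.28
eef_pos: [0.4695, 0.0357, 0.1552]
orientation: [[-0.892, 0.452, 0.002], [0.452, 0.892, -0.0], [-0.002, 0.0, -1.0]]
wrist_force: [-4.8, 0.1, 16.5]
width: 0.0575
finger_force: 34.5
```

Red is home at z=0.155 with 16.5 N. I release, rise and check.

Request:
arm_command(
  targets=[0, 0, 0.15, 0, 0, 0, 0, 0, 0, 0, 0, 0, 0, 0, 0, 0, 0, 0, 0, 0],
  grip=8.5,
)

```text
t: 25.7
eef_pos: [0.4692, 0.0358, 0.155]
orientation: [[-0.892, 0.452, -0.0], [0.452, 0.892, 0.0], [0.0, -0.0, -1.0]]
wrist_force: [-0.4, -1.0, 1.1]
width: 0.0846
finger_force: 0.0
```

Request:
arm_command(
  targets=[0, 0, 1, 0, 0, 0, 3, 0, 0, 0, 3, 0, 0, 0, 2, 0, 0, 0, 0.5, 0],
)

```text
t: 26.12
eef_pos: [0.4704, 0.0357, 0.2534]
orientation: [[-0.892, 0.452, 0.004], [0.452, 0.892, -0.0], [-0.004, 0.002, -1.0]]
wrist_force: [0.2, 1.1, 1.1]
width: 0.0849
finger_force: 0.0
```

Request:
arm_command(
  targets=[0, 0, 0, 0, 0, 0, 0, 0, 0, 0, 0, 0, 0, 0, 0, 0, 0, 0, 0, 0],
)

```text
t: 26.53
eef_pos: [0.4689, 0.0358, 0.2493]
orientation: [[-0.892, 0.452, -0.002], [0.452, 0.892, 0.0], [0.002, -0.001, -1.0]]
wrist_force: [-1.2, -0.5, 0.6]
width: 0.0851
finger_force: 0.0
```

```bash
python3 -c '
from h import *
rel("red",.163,"w12")'
```

```text
red t 26.5833 tcp [0.469  0.0358 0.2495] fit mm 0.16 tool mm [-0.41  0.05] world cm [ 0.04 -0.01] dq 0.4
```

Red is on the axis to 0.4 mm. Now the lid.

Request:
arm_command(
  targets=[1.71, -2.51, 0, 0, 1.71, -2.51, 0, 0, 1.71, -2.51, 0, 0, 1.71, -2.51, 0, 0, 1.71, -2.51, 0, 0],
)

```text
t: 27.0
eef_pos: [0.5554, -0.091, 0.2499]
orientation: [[-0.892, 0.452, -0.0], [0.452, 0.892, 0.0], [0.0, -0.0, -1.0]]
wrist_force: [0.4, 0.3, -0.4]
width: 0.0853
finger_force: 0.0
```

Request:
arm_command(
  targets=[1.71, -2.51, 0, 0, 1.71, -2.51, -1, 0, 1.71, -2.51, -2, 0, 1.71, -2.51, -2, 0, 1.71, -2.51, -2, 0],
)

```text
t: 27.42
eef_pos: [0.6409, -0.2166, 0.1789]
orientation: [[-0.892, 0.452, -0.0], [0.452, 0.892, 0.0], [0.0, 0.0, -1.0]]
wrist_force: [1.4, 0.5, -0.1]
width: 0.0849
finger_force: 0.0
```

Request:
arm_command(
  targets=[0, 0, -2, 0, 0, 0, -1, 0, 0, 0, 0, 0, 0, 0, 0, 0, 0, 0, 0, 0],
)

```text
t: 27.83
eef_pos: [0.6405, -0.2146, 0.1519]
orientation: [[-0.892, 0.451, 0.002], [0.451, 0.892, -0.001], [-0.002, 0.0, -1.0]]
wrist_force: [-1.5, -0.1, -0.4]
width: 0.0852
finger_force: 0.0
```

Request:
arm_command(
  targets=[0, 0, 0, 0, 0, 0, 0, 0, 0, 0, 0, 0, 0, 0, 0, 0, 0, 0, 0, 0],
)

```text
t: 28.25
eef_pos: [0.6403, -0.2152, 0.1507]
orientation: [[-0.892, 0.452, 0.0], [0.452, 0.892, -0.0], [-0.001, -0.0, -1.0]]
wrist_force: [-0.4, -0.0, -0.6]
width: 0.0853
finger_force: 0.0
```

```bash
cat > knob.py <<'E'
from h import *
import sys
f,z0=sys.argv[1],float(sys.argv[2])  # z0: height of knob underside origin
d=snap("wrist",f);s=ctrl.get_state();p=s["eef_pos"];R=s["orientation"][:2,:2]
near=proj(d,(p[0],p[1],z0+.035)) if len(sys.argv)<4 else np.array(eval(sys.argv[3]))
g=cv2.cvtColor(d["frame"],cv2.COLOR_BGR2GRAY);m=(g<60).astype(np.uint8)
cs=[c for c in cv2.findContours(m,cv2.RETR_EXTERNAL,cv2.CHAIN_APPROX_NONE)[0] if cv2.contourArea(c)>150]
for c in sorted(cs,key=lambda c:np.hypot(*(cen(c)-near)))[:2]:
    b=cv2.convexHull(c);q=ray(d,cen(b),z0+.034)[:2];t=R.T@(q-p[:2]);t[1]+=.0019
    print(s["t"],p.round(4),"near",near.round(),"px",cen(b).round(1),cv2.boundingRect(b),"tool mm",(1e3*t).round(2),"world cm",(100*R@t).round(2))
E
python3 knob.py w13 0
```

```text
28.3 [ 0.6403 -0.2152  0.1505] near [283. 212.] px [278.8 215.5] (264, 196, 31, 39) tool mm [-2.94 -1.27] world cm [ 0.2  -0.25]
28.3 [ 0.6403 -0.2152  0.1505] near [283. 212.] px [478.8 114.3] (453, 71, 56, 91) tool mm [ 64.7  125.22] world cm [-0.12 14.09]
```

View pics/w13.png

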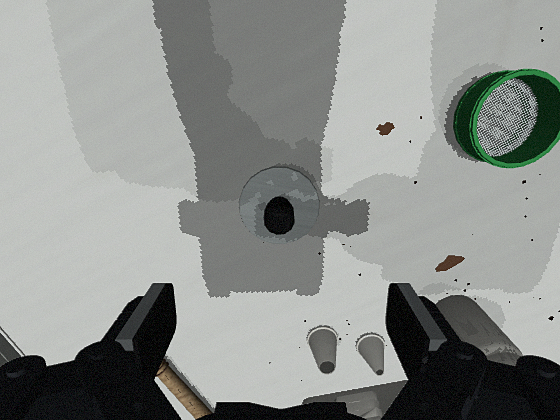

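The wrist view shows the lid disc at (280,204) and the knob at (279,215). The two nozzles at about (320,345) and (370,350) are clear of the fingers. I align, descend and grip the knob.

Request:
arm_command(
  targets=[0.2, -0.25, -2, 0, 0, 0, -2.5, 0, 0, 0, -2.5, 0, 0, 0, -1.8, 0, 0, 0, -1.2, 0],
)

```text
t: 28.72
eef_pos: [0.6414, -0.2174, 0.0479]
orientation: [[-0.892, 0.452, -0.002], [0.452, 0.892, 0.001], [0.003, -0.0, -1.0]]
wrist_force: [0.4, 0.3, 0.6]
width: 0.0849
finger_force: 0.0
```

Request:
arm_command(
  targets=[0, 0, -0.7, 0, 0, 0, -0.5, 0, 0, 0, -0.1, 0, 0, 0, 0, 0, 0, 0, 0, 0],
)

```text
t: 29.13
eef_pos: [0.6427, -0.218, 0.0382]
orientation: [[-0.892, 0.452, 0.001], [0.452, 0.892, -0.001], [-0.001, -0.0, -1.0]]
wrist_force: [-0.3, -0.0, -0.4]
width: 0.0849
finger_force: 0.0
```

Request:
arm_command(
  targets=[0, 0, 0, 0, 0, 0, 0, 0, 0, 0, 0, 0, 0, 0, 0, 0, 0, 0, 0, 0],
  grip=1.7,
)

```text
t: 29.55
eef_pos: [0.6423, -0.2178, 0.0374]
orientation: [[-0.892, 0.452, 0.0], [0.452, 0.892, -0.0], [-0.0, -0.0, -1.0]]
wrist_force: [0.2, -0.2, -0.2]
width: 0.0249
finger_force: 0.0
```

Request:
arm_command(
  targets=[0, 0, 0, 0, 0, 0, 0, 0, 0, 0, 0, 0, 0, 0, 0, 0, 0, 0, 0, 0],
)

```text
t: 29.97
eef_pos: [0.6424, -0.2177, 0.0375]
orientation: [[-0.892, 0.452, 0.0], [0.452, 0.892, -0.0], [-0.0, 0.0, -1.0]]
wrist_force: [-0.2, 0.2, 3.2]
width: 0.0197
finger_force: 29.5
```

Request:
arm_command(
  targets=[0, 0, 0, 0, 0, 0, 0, 0, 0, 0, 0, 0, 0, 0, 0, 0, 0, 0, 0, 0],
)

```text
t: 30.38
eef_pos: [0.6424, -0.2177, 0.0374]
orientation: [[-0.892, 0.452, 0.0], [0.452, 0.892, -0.0], [-0.0, 0.0, -1.0]]
wrist_force: [-1.1, 1.1, 5.8]
width: 0.02
finger_force: 29.7
```

Request:
arm_command(
  targets=[0, 0, 0.5, 0, 0, 0, 2, 0, 0, 0, 3.5, 0, 0, 0, 4, 0, 0, 0, 4, 0],
)

```text
t: 30.8
eef_pos: [0.6417, -0.2175, 0.1782]
orientation: [[-0.892, 0.452, -0.002], [0.452, 0.892, 0.001], [0.002, -0.0, -1.0]]
wrist_force: [-0.3, -0.1, 0.5]
width: 0.0197
finger_force: 29.4
```

Request:
arm_command(
  targets=[0, 0, 4, 0, -0.5, 0.7, 3, 0, -1.2, 1.8, 1.3, 0, -1.7, 2.5, 0, 0, -1.7, 2.5, 0, 0],
)

```text
t: 31.22
eef_pos: [0.591, -0.1426, 0.2609]
orientation: [[-0.892, 0.453, 0.001], [0.453, 0.892, -0.001], [-0.001, 0.0, -1.0]]
wrist_force: [0.5, 0.5, -0.0]
width: 0.0198
finger_force: 29.4
```

Request:
arm_command(
  targets=[-1.7, 2.5, 0, 0, -1.7, 2.5, 0, 0, -1.7, 2.5, 0, 0, -1.7, 2.5, 0, 0, -1.7, 2.5, 0, 0],
)

```text
t: 31.63
eef_pos: [0.5052, -0.0167, 0.2602]
orientation: [[-0.892, 0.452, -0.0], [0.452, 0.892, 0.0], [0.0, -0.0, -1.0]]
wrist_force: [0.1, 0.5, 0.8]
width: 0.0205
finger_force: 29.4
```

Request:
arm_command(
  targets=[-1.7, 2.5, 0, 0, -1.4, 2, 0, 0, -0.6, 0.8, 0, 0, 0, 0, 0, 0, 0, 0, 0, 0],
)

```text
t: 32.05
eef_pos: [0.4696, 0.0352, 0.2605]
orientation: [[-0.893, 0.451, 0.001], [0.451, 0.893, -0.0], [-0.001, -0.0, -1.0]]
wrist_force: [0.2, -0.1, -1.4]
width: 0.02
finger_force: 29.4
```

Request:
arm_command(
  targets=[0, 0, 0, 0, 0, 0, 0, 0, 0, 0, 0, 0, 0, 0, 0, 0, 0, 0, 0, 0],
)

```text
t: 32.47
eef_pos: [0.4696, 0.0348, 0.2601]
orientation: [[-0.892, 0.453, -0.0], [0.453, 0.892, -0.0], [0.0, -0.0, -1.0]]
wrist_force: [0.0, 0.2, -0.0]
width: 0.02
finger_force: 29.4
```

```bash
python3 -c '
from h import *
d=snap("wrist","w14");s=ctrl.get_state();print(s["t"],s["eef_pos"],s["width"],s["orientation"][2]);p=s["eef_pos"]
for z in(-.0225,-.0295):print(proj(d,p+[0,0,z]))'
```

```text
32.5167 [0.46947766 0.03490723 0.26009495] 0.020041339137110967 [ 3.54544649e-04 -1.63089556e-04 -9.99999924e-01]
[284.98209956 277.3878983 ]
[284.82581151 270.12189124]
```

View pics/w14.png

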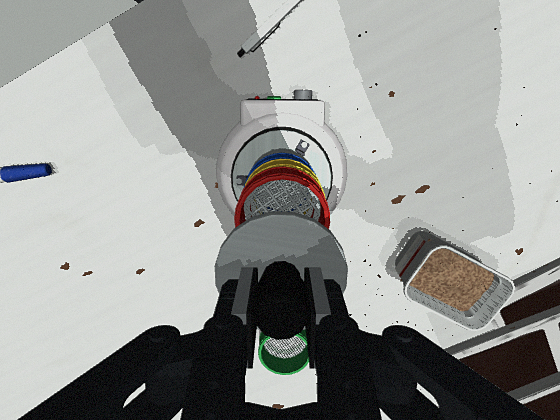

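The lid is held level over the stack, with its disc at columns 215–348 and red seen just beyond at (285,200). I extract the disc outline to get its offset along tool x.

```bash
python3 - <<'E'
from h import *
d=np.load("pics/w14.npz");f=d["frame"].astype(int);g=cv2.cvtColor(d["frame"],cv2.COLOR_BGR2GRAY)
print("col 250",g[212:240:1,250]);print("col 312",g[212:240,312]);
for r in(250,262,274):print(r,"L",g[r,206:226],"R",g[r,338:358])
circ(d,(205,355,195,315),"w14c")
E
```

```text
col 250 [101  91  71  98  73  81  64  73  75 129 122 120 117 116 121 117 119 119
 117 121 118 110 121 122 122 119 115 117]
col 312 [ 45  42  24  16  17  28  60  63  61  97 140 119 114 117 121 110 121 114
 114 118 117 115 111 111 120 112 125 114]
250 L [213 214 215 215 213 218 214 216 214 216 218 217 229 151 103 117 118 119
 123 119] R [ 88  86 173 177  96 174 221 220 218 216 217 214 213 214 220 216 217 215
 221 216]
262 L [218 217 216 214 215 214 214 220 223 191 105 114 120 120 115 116 121 119
 116 115] R [ 94  94  94  88  91  90  91  65 130 220 221 219 211 223 218 214 217 217
 212 216]
274 L [218 218 217 215 217 216 215 219 230 102  88  95  99  94  94  96  98  96
  94  96] R [ 91  90  93  97  92  88  93  90  73 189 224 216 215 216 210 214 218 216
 217 214]
```

View pics/w14c.png

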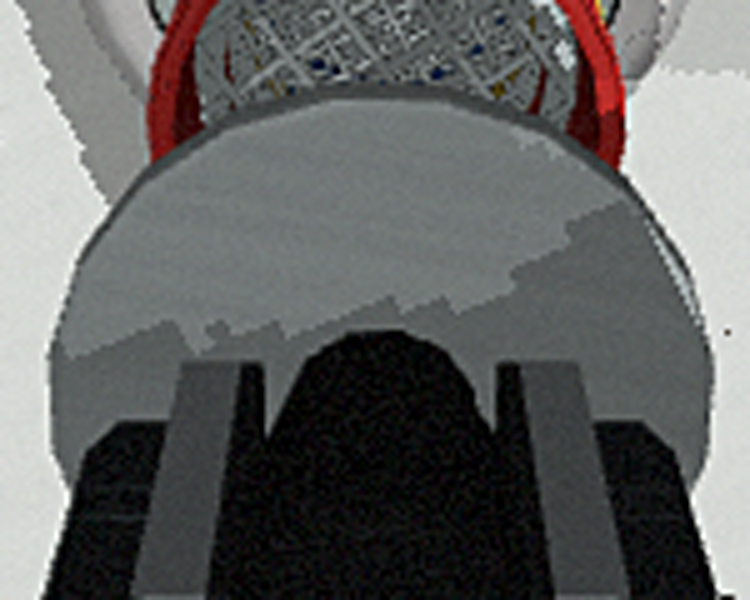

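```bash
python3 - <<'E'
from h import *
d=np.load("pics/w14.npz");p=np.array([.4695,.0349,.2601]);R=np.array([[-.892,.452],[.452,.892]])
u=[(281,214.2),(250,220.6),(312,221.2),(218.8,250),(215.3,262),(214.9,274),(346,262),(346.7,274)]
P=np.array([ray(d,q,p[2]-.0235)[:2] for q in u])
o=least_squares(lambda v:np.hypot(*(P-v).T)-.030,p[:2]);t=R.T@(o.x-p[:2]);print(o.x,(o.fun*1e3).round(2),"tool mm",1e3*t,"bias-corrected world cm",100*R@(t+[0,.0019]))
q,r=rim(d,"red",.163,near=(285,190));print(q,r)
E
```

```text
[0.46911225 0.03290048] [-0.02  0.07 -0.02  0.19 -0.11 -0.55 -0.07 -0.38] tool mm [-0.55790599 -1.9588367 ] bias-corrected world cm [ 0.0471058  -0.03046558]
[0.46798027 0.03419829] 0.38859101549256275
```

The bias-corrected lid centre is (0.470, 0.0346) with fit residuals of 0.6 mm or less. The target is (0.4693, 0.0357), so I shift by (-0.06, +0.11) cm and lower.

Request:
arm_command(
  targets=[-0.06, 0.11, -1, 0, 0, 0, -1.7, 0, 0, 0, -1.3, 0, 0, 0, -0.8, 0, 0, 0, -0.4, 0],
)

```text
t: 32.93
eef_pos: [0.4684, 0.0363, 0.2073]
orientation: [[-0.892, 0.452, -0.001], [0.452, 0.892, 0.0], [0.001, -0.001, -1.0]]
wrist_force: [0.6, -0.7, -0.5]
width: 0.0197
finger_force: 29.4
```

Request:
arm_command(
  targets=[0, 0, -0.3, 0, 0, 0, -0.2, 0, 0, 0, 0, 0, 0, 0, 0, 0, 0, 0, 0, 0],
)

```text
t: 33.35
eef_pos: [0.4689, 0.0363, 0.2037]
orientation: [[-0.892, 0.452, 0.001], [0.452, 0.892, -0.0], [-0.001, 0.0, -1.0]]
wrist_force: [-0.3, 1.1, -0.8]
width: 0.0199
finger_force: 29.4
```

Request:
arm_command(
  targets=[0, 0, -0.2, 0, 0, 0, -0.2, 0, 0, 0, -0.2, 0, 0, 0, -0.1, 0, 0, 0, 0, 0],
)

```text
t: 33.77
eef_pos: [0.4686, 0.0364, 0.196]
orientation: [[-0.892, 0.452, -0.0], [0.452, 0.892, 0.0], [0.0, -0.0, -1.0]]
wrist_force: [-1.0, -0.4, 0.5]
width: 0.0202
finger_force: 29.4
```

Request:
arm_command(
  targets=[0, 0, -0.1, 0, 0, 0, -0.1, 0, 0, 0, 0, 0, 0, 0, 0, 0, 0, 0, 0, 0],
)

```text
t: 34.18
eef_pos: [0.4687, 0.0364, 0.1943]
orientation: [[-0.892, 0.452, 0.0], [0.452, 0.892, 0.0], [-0.0, 0.0, -1.0]]
wrist_force: [-0.3, -0.0, -1.5]
width: 0.0195
finger_force: 29.4
```

Request:
arm_command(
  targets=[0, 0, -0.1, 0, 0, 0, -0.1, 0, 0, 0, -0.1, 0, 0, 0, -0.05, 0, 0, 0, 0, 0],
)

```text
t: 34.6
eef_pos: [0.4691, 0.0363, 0.1922]
orientation: [[-0.892, 0.452, 0.002], [0.452, 0.892, -0.0], [-0.002, 0.001, -1.0]]
wrist_force: [-3.3, 1.1, 14.5]
width: 0.0199
finger_force: 30.8
```

The lid is home at z=0.192 with 14.5 N. I release, rise and look.

Request:
arm_command(
  targets=[0, 0, 0.2, 0, 0, 0, 0, 0, 0, 0, 0, 0, 0, 0, 0, 0, 0, 0, 0, 0],
  grip=8.5,
)

```text
t: 35.02
eef_pos: [0.4686, 0.0363, 0.1925]
orientation: [[-0.892, 0.452, -0.0], [0.452, 0.892, 0.0], [0.0, -0.0, -1.0]]
wrist_force: [1.1, 0.8, -0.6]
width: 0.0787
finger_force: 0.0
```

Request:
arm_command(
  targets=[0, 0, 0.5, 0, 0, 0, 2, 0, 0, 0, 3, 0, 0, 0, 3, 0, 0, 0, 3, 0],
)

```text
t: 35.43
eef_pos: [0.4684, 0.0364, 0.3093]
orientation: [[-0.892, 0.452, -0.0], [0.452, 0.892, 0.0], [0.0, -0.0, -1.0]]
wrist_force: [1.3, 0.2, 0.0]
width: 0.0853
finger_force: 0.0
```

Request:
arm_command(
  targets=[-1, 3, 0, 0, -1, 3, 0, 0, -1, 3, 0, 0, -1, 3, 0, 0, -1, 3, 0, 0],
)

```text
t: 35.85
eef_pos: [0.418, 0.1875, 0.3082]
orientation: [[-0.892, 0.452, 0.0], [0.452, 0.892, 0.0], [-0.0, 0.0, -1.0]]
wrist_force: [1.0, -0.2, 0.7]
width: 0.085
finger_force: 0.0
```

Request:
arm_command(
  targets=[0, 0, 0, 0, 0, 0, 0, 0, 0, 0, 0, 0, 0, 0, 0, 0, 0, 0, 0, 0],
)

```text
t: 36.27
eef_pos: [0.4191, 0.1855, 0.3078]
orientation: [[-0.891, 0.453, -0.0], [0.453, 0.891, -0.0], [-0.0, -0.0, -1.0]]
wrist_force: [0.5, 0.5, -0.1]
width: 0.0854
finger_force: 0.0
```

```bash
python3 - <<'E'
from h import *
s=ctrl.get_state();print(s["t"],s["eef_pos"])
d=snap("side","s2");x,y=proj(d,(.469,.036,.12)).astype(int);circ(d,(x-75,x+75,y-60,y+60),"s2c")
for c,z in(("blue",.093),("yellow",.121),("red",.149)):
    b=blob(d,c,proj(d,(.469,.036,z)));r=cv2.boundingRect(b);print(c,"mid col",r[0]+(r[2]-1)/2,"exp",proj(d,(.4692,.036,z))[0].round(2),r)
E
```

```text
36.2667 [0.4191099  0.18547545 0.3077669 ]
blue mid col 219.5 exp 220.6 (206, 204, 28, 15)
yellow mid col 218.5 exp 219.53 (204, 192, 30, 16)
red mid col 218.0 exp 218.42 (204, 175, 29, 22)
```

View pics/s2c.png

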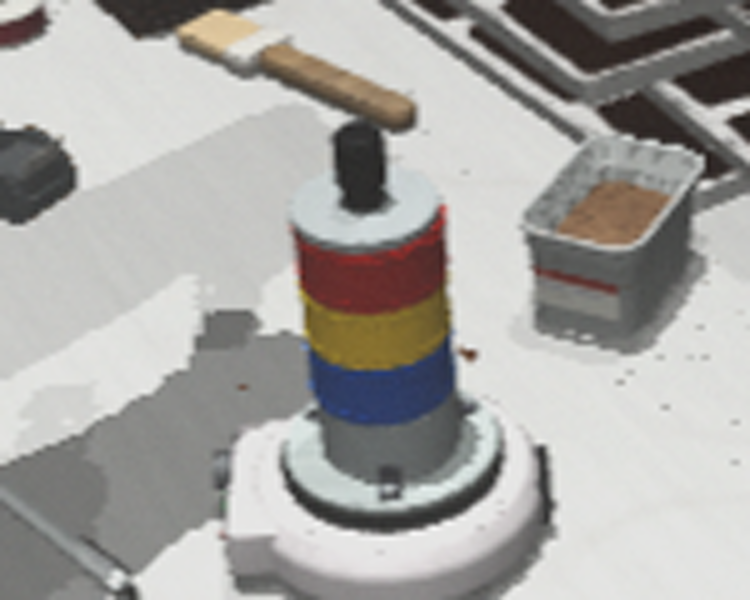

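The picture shows pan, blue, yellow, red and lid stacked upright without gaps, with the knob at (360,165) and the tub where it was. The arm is clear, so I hand in.

```bash
python3 -c '
from bench import ctrl
print(ctrl.close_job())'
```

```text
the job is handed in; nothing more can be done
None
```

I built the stack on the shaker in the order asked (pan, blue, yellow, red, lid), saw it standing upright with no gaps, and handed it in at about 36 s of the 118 s; no verdict came back.

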